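# Match the lids to the porcelain tea caddies

### The job

Two open porcelain tea caddies, one round and one square, stand on the appraisal cart with their lids lying about. Put each caddy's own lid on it, fully seated and with the square lid's sides in line with its caddy's; the caddies must not be tipped over and the lids must be set down, not dropped. The small third lid belongs to neither caddy.

Things in the scene. Friction and masses are not known exactly. Their poses are not given: they have to be found in the camera images.
- round_lid_center (a point): Large round lid, white porcelain, 0.15 kg: plate 92 mm across, boss 54 mm, round knob 22 mm. From the underside up: boss 8 mm high (it rests on this), plate 6 mm thick, straight knob 30 mm high. This point: on its upright axis, 22 mm above the underside, 8 mm above the plate's top face, 22 mm below the knob's top; z up. (Not the smaller, 58 mm round lid that also lies there.)
- square_lid_center (a point): Square lid, white porcelain, 0.16 kg: plate 92 x 92 mm, boss 54 x 54 mm, knob 22 x 22 mm, sides along its x and y. From the underside up: boss 8 mm high (it rests on this), plate 6 mm thick, straight knob 30 mm high. This point: on its upright axis, 22 mm above the underside, 8 mm above the plate's top face, 22 mm below the knob's top; z up.
- round_caddy_mouth (a point): Round tea caddy, white porcelain with a gilt band, 84 mm across, 100 mm high, 0.8 kg, loose, upright. This point: centre of the mouth at rim height, z up. Wall 6 mm. Seated, the lid's point is 14 mm above this one. Mouth 72 mm across: 9 mm of play all round for the lid's boss.
- square_caddy_mouth (a point): Square tea caddy, white porcelain with a gilt band, 84 x 84 mm, 90 mm high, 0.8 kg, loose, upright. This point: centre of the mouth at rim height, z up. Wall 6 mm. Seated, the lid's point is 14 mm above this one. Mouth 72 x 72 mm, sides along its x and y: 9 mm of play each way for the lid's boss when in line; any quarter turn will do.
Mind the look-alikes: they are no part of the job. Leave any black, blue or turquoise look-alike of the part that bears round_lid_center alone.

How it is judged:
At the end, for the whole second after the job is handed in: Each lid rests on its own caddy: centre within 12 mm of the mouth's, lid point 9 to 19 mm above the mouth, level within 7 degrees, at rest; caddies upright within 6 degrees, standing on the cart; square lid in line with its caddy within 15 degrees (any quarter turn) (horizontal distance between round_lid_center and round_caddy_mouth below 0.012 m and z of round_lid_center in the frame of round_caddy_mouth between 0.009 and 0.019 m and angle between each of round_lid_center, square_lid_center's own z axis and vertical below 0.12 rad and angle between each of round_caddy_mouth, square_caddy_mouth's own z axis and vertical below 0.1 rad and linear speed of each of round_lid, square_lid below 0.02 m/s and height (world z) of each of round_caddy_mouth, square_caddy_mouth below 0.11 m and horizontal distance between square_lid_center and square_caddy_mouth below 0.012 m and z of square_lid_center in the frame of square_caddy_mouth between 0.009 and 0.019 m and (angle between the x axis of square_lid_center and the x axis of square_caddy_mouth, either way round below 0.26 rad or angle between the x axis of square_lid_center and the y axis of square_caddy_mouth, either way round below 0.26 rad)); the robot touches nothing.
It fails at once if the round lid is dropped (falls free of the fingers at over 0.7 m/s, a fall of about 25 mm) (contact force between round_lid and the fingers below 0.1 N and linear speed of round_lid above 0.7 m/s).
It fails at once if the square lid is dropped (falls free of the fingers at over 0.7 m/s, a fall of about 25 mm) (contact force between square_lid and the fingers below 0.1 N and linear speed of square_lid above 0.7 m/s).
It fails at once if the round caddy is tipped by more than about 17 degrees (angle between round_caddy_mouth's own z axis and vertical above 0.3 rad).
It fails at once if the square caddy is tipped by more than about 17 degrees (angle between square_caddy_mouth's own z axis and vertical above 0.3 rad).
It also fails if it takes over 54 s, if anything falls off the work surface, if the arm or the gripper's body presses on something with over 40 N, if the wrist force passes 120 N, or if a joint passes its speed limit or range.

### The arm

A 6-joint arm with a two-finger parallel gripper is mounted at the origin on the work surface. World frame = base frame: x ahead of the robot, y to its left, z up, the work surface at z = 0. Lengths are in m, angles in rad, forces in N, time in s.
With the tool pointing down it reaches from about 0.2 to 0.875 m from the base axis. Payload 3.4 kg.
Tool frame: the origin (TCP) lies between the finger pads; the fingertips stand 25 mm ahead of it and the grasp point (between the pads) lies 6 mm ahead of it (r.nose_length is the z of the fingertips in the tool frame, in m); z points along the fingers, y is the line along which they close (so a half turn about z gives the same grasp; the last joint's range is limited). The gripper opens to 94 mm and grips with 3 to 60 N. Pads are 16 mm wide; open, the fingers measure 119 mm over their backs; the gripper's body (75 mm by 177 mm) begins 78 mm behind the grasp point.
Start: joints at [1.017, 0.276, 1.505, -0, 1.361, -0.121], TCP at [0.241, 0.522, 0.192] pointing down, gripper open.
Joint ranges: [-2.89, 2.89], [-0.75, 2.08], [0.22, 2.7], [-1.18, 4.32], [0.11, 2.71], [-2.7, 2.7]. Speed limits (rad/s): [2.57, 2.57, 3.14, 3.14, 3.14, 3.14].

### API

Orientations are given as a unit quaternion [w, x, y, z].
In Python, from plant import r, gripper_to, inverse_kinematics, vision, models, telemetry gives the robot as it stands. Calls block until the motion is done:
- r.move_to(position, orientation): joint-space move of the TCP to a pose.
- r.move_l(position, rot=None, vel=0.15, guard=None): straight line of the TCP; rot=None keeps the orientation; vel is the mean speed in m/s. With guard (N) it stops when the force on the tool has changed by that much, and returns True; else False.
- r.movej(angles): joint-space move.
- gripper_to(opening, f_grip=None): finger opening in m; f_grip is the grip in N (None keeps the last); returns when the fingers have stopped.
- r.hold(seconds).
- inverse_kinematics(position, orientation): joint angles nearest the present ones, or None.
- vision.snapshot(name): name is "scene" or "top" or "wrist"; returns the picture (420x560x3 uint8, red, green, blue); there is no depth.
- vision.get_calibration(name): a dict with "fx", "fy", "cx", "cy" (pixels), "position" and "orientation" of the camera in the world. Camera axes: x right, y down, z forward; pixel columns grow to the right and rows downward; lengths in m; the calibration is good to about 2 mm. A picture is of the moment at which its call begins: read the wrist's pose just before it. get_calibration takes no time and is no camera call; for the wrist camera it gives the pose at the moment of the call.
A pose or a line that the arm cannot do raises r.PlanningError and nothing moves.
- r.sign_off(): hands the job in; it is judged then, once.
Trained networks look in the newest picture that a camera, given by its name, has taken for a name from the list of things; names that differ only in an ending like _2 or _b are one class to them, and where a whole thing is asked for, a point or a joint stands for the part that bears it (a point fixed in the world has none). Each returns a list of dicts, best first, with "score" (0 to 1); they miss things now and then, are a little off and sometimes report something else, mostly with a low value. They report only what shows in the picture. A call takes as long as a camera call. They do not tell look-alikes from the thing itself.
- models.boxes_of(thing, camera): "at" ([x, y, z] in m, in world coordinates, good to about 4 mm: the middle of the surface that is visible of it).
- models.regions_of(thing, camera): "pixels" (420x560 bool, what is visible of it).
- models.mark_of(thing, camera): "at" ([x, y, z] in m, in world coordinates, good to about 4 mm: a listed point, or the origin of a listed thing).
Readings, each from a call of its own:
- telemetry.current_t(): time.
- telemetry.current_joints(): joint angles.
- telemetry.current_dq(): joint speeds.
- telemetry.current_joint_efforts(): joint torques, N m.
- telemetry.current_ee_pos(): TCP position.
- telemetry.current_tool_rot(): TCP orientation.
- telemetry.current_wrist_force(): force on the tool from outside, world axes, zero at the start.
- telemetry.current_torque(): the same for the moment, N m.
- telemetry.current_opening(): finger opening in m.
- telemetry.current_finger_force(): force on a finger pad.
Only numpy, scipy, OpenCV 4.12 (cv2) and the standard library are available. Lean on these libraries where they do the work, as an engineer would, in place of code of your own. Each camera call takes 0.05 s, during which the arm holds its last target. There are 200 camera calls.

## Working session

There is one attempt and no reset: what is moved stays moved. The work goes in short steps, each a Python script; the robot and the scene stay as the last script left them, time stands still between calls to the robot, and variables do not carry over. Pictures are saved under pics/ and viewed, at most 10 in all, crops included, and the job is handed in when it is done.

```bash
mkdir -p pics; ls
python3 - <<'E'
from plant import r, vision, models, telemetry
import cv2, numpy as np
ims=[]
for c in ("top","scene"):
    im=vision.snapshot(c); cv2.imwrite(f"pics/{c}0.png",im[:,:,::-1].copy())
    k=vision.get_calibration(c); print(c,k)
    from scipy.spatial.transform import Rotation as R
    q=k["orientation"]; Rm=R.from_quat([q[1],q[2],q[3],q[0]]).as_matrix()
    for n in ("round_lid_center","square_lid_center","round_caddy_mouth","square_caddy_mouth"):
        for d in models.mark_of(n,c):
            p=Rm.T@(np.array(d["at"])-k["position"]); print(n,round(d["score"],2),np.round(d["at"],3),int(k["fx"]*p[0]/p[2]+k["cx"]),int(k["fy"]*p[1]/p[2]+k["cy"]))
print(telemetry.current_t())
E
```

```text
pics
top {'fx': 387.02145159895656, 'fy': 387.02145159895656, 'cx': 269.04136804290613, 'cy': 209.09970229783596, 'position': array([0.38634692, 0.01481181, 0.79452398]), 'orientation': array([-0.04630003,  0.71003943, -0.69817489,  0.07907049])}
round_lid_center 0.83 [0.333 0.063 0.021] 224 306
round_lid_center 0.82 [ 0.323 -0.148  0.02 ] 332 312
round_lid_center 0.81 [ 0.458 -0.012  0.021] 264 242
round_lid_center 0.75 [0.532 0.116 0.021] 201 204
square_lid_center 0.65 [ 0.471 -0.175  0.029] 345 236
round_caddy_mouth 0.68 [ 0.631 -0.237  0.099] 385 149
square_caddy_mouth 0.69 [0.642 0.227 0.087] 140 139
scene {'fx': 446.9766254653358, 'fy': 446.9766254653358, 'cx': 280.4677601775516, 'cy': 206.2973574174359, 'position': array([ 1.24463543, -0.08526813,  0.68211378]), 'orientation': array([-0.32440397,  0.67181743,  0.60091504, -0.28692251])}
round_lid_center 0.69 [ 0.319 -0.148  0.023] 213 184
round_lid_center 0.63 [ 0.463 -0.006  0.024] 275 216
round_lid_center 0.63 [0.334 0.064 0.024] 297 181
square_lid_center 0.86 [ 0.474 -0.176  0.022] 199 225
round_caddy_mouth 0.79 [ 0.631 -0.246  0.098] 155 252
square_caddy_mouth 0.64 [0.642 0.231 0.09 ] 406 240
0.5
```

View pics/top0.png

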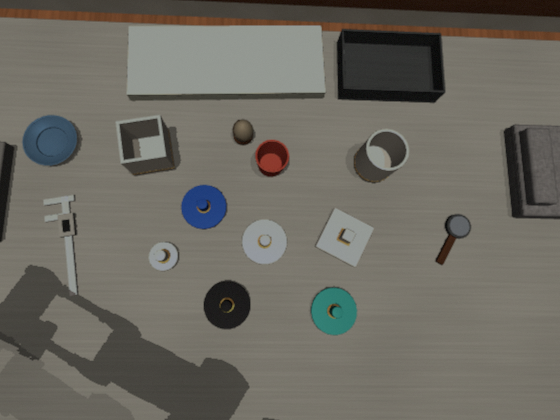

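View pics/scene0.png

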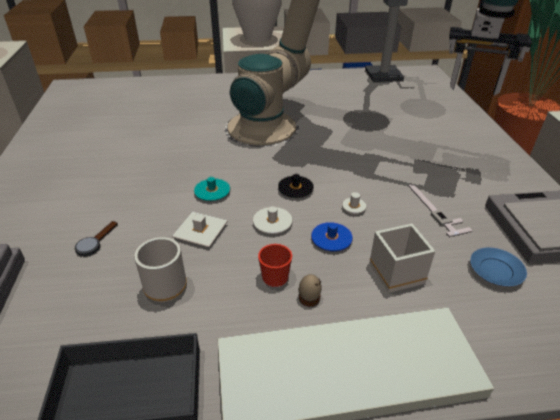

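The top view has five round lids: blue (204,207), black (227,304), teal (334,311), small white (163,256) and large white (264,242). The large white one at (264,242) is the one meant, as it is white and the large size. The square lid is at (345,237), the square caddy at (145,145) and the round caddy at (383,155). Next I'll measure sizes and angles and check a crop.

```bash
cat > h.py <<'E'
from plant import r, gripper_to, inverse_kinematics, vision, models, telemetry
import cv2, numpy as np
from scipy.spatial.transform import Rotation as R
def Rm(k):
    q=k["orientation"]; return R.from_quat([q[1],q[2],q[3],q[0]]).as_matrix()
def unproj(px,k,z):
    px=np.asarray(px,float).reshape(-1,2)
    d=np.c_[(px[:,0]-k["cx"])/k["fx"],(px[:,1]-k["cy"])/k["fy"],np.ones(len(px))]@Rm(k).T
    return (k["position"]+d*((z-k["position"][2])/d[:,2])[:,None])[:,:2]
def proj(P,k):
    p=(np.asarray(P)-k["position"])@Rm(k); return np.c_[k["fx"]*p[:,0]/p[:,2]+k["cx"],k["fy"]*p[:,1]/p[:,2]+k["cy"]]
def rect(mask,k,z):
    c=max(cv2.findContours(mask.astype(np.uint8),cv2.RETR_EXTERNAL,cv2.CHAIN_APPROX_NONE)[0],key=cv2.contourArea)
    return unproj(c,k,z)
def down(yaw):  # tool z down, tool y (closing line) at angle yaw+90deg; tool x along yaw
    c,s=np.cos(yaw),np.sin(yaw)
    q=R.from_matrix(np.array([[c,s,0],[s,-c,0],[0,0,-1.]]).T).as_quat(); return np.array([q[3],q[0],q[1],q[2]])
E
python3 - <<'E'
from h import *
im=vision.snapshot("top"); k=vision.get_calibration("top")
for n,z in (("round_lid_center",.014),("square_lid_center",.014),("square_caddy_mouth",.09),("round_caddy_mouth",.1)):
    for d in models.regions_of(n,"top"):
        w=rect(d["pixels"],k,z).astype(np.float32)*1000
        print(n,round(d["score"],2),im[d["pixels"]].mean(0).astype(int),np.round(cv2.minAreaRect(w),1) if 0 else cv2.minAreaRect(w),cv2.minEnclosingCircle(w))
        if "caddy" in n: 
            a=cv2.approxPolyDP(w.reshape(-1,1,2),6,True).reshape(-1,2); print(a.round())
print(inverse_kinematics([.46,-.009,.03],down(0)), telemetry.current_tool_rot())
E
python3 - <<'E'
import cv2,numpy as np
i=cv2.imread("pics/top0.png")
a=cv2.resize(i[100:290,100:300],None,fx=3,fy=3,interpolation=2);cv2.imwrite("pics/crop.png",a)
E
```

```text
round_lid_center 0.8 [145 148 148] ((460.0693359375, -11.881389617919922), (88.62947082519531, 90.20482635498047), 45.602596282958984) ((459.8163146972656, -12.159415245056152), 45.9830207824707)
round_lid_center 0.74 [ 51 120 109] ((324.8368835449219, -150.6541290283203), (89.64350128173828, 90.38898468017578), 88.42681884765625) ((324.5833740234375, -152.3629150390625), 46.61738967895508)
round_lid_center 0.68 [32 30 28] ((335.12127685546875, 59.130943298339844), (87.49504089355469, 89.76448059082031), 0.6984896063804626) ((335.36480712890625, 58.63088607788086), 45.79567337036133)
round_lid_center 0.6 [ 38  64 119] ((528.8869018554688, 111.90699768066406), (90.93911743164062, 88.91228485107422), 46.43680953979492) ((528.8585205078125, 111.76242065429688), 46.113922119140625)
square_lid_center 0.59 [142 145 140] ((471.4728698730469, -176.23411560058594), (94.47962188720703, 96.04107666015625), 61.86661148071289) ((471.26123046875, -175.191162109375), 63.70428466796875)
round_caddy_mouth 0.85 [89 87 80] ((618.6787719726562, -228.916748046875), (81.9349365234375, 117.44364929199219), 44.90389633178711) ((619.8822021484375, -227.7049560546875), 59.34108352661133)
[[ 667. -263.]
 [ 670. -224.]
 [ 625. -182.]
 [ 597. -176.]
 [ 572. -192.]
 [ 569. -228.]
 [ 606. -274.]
 [ 640. -281.]]
[-1.70981367e-01  2.64241586e-01  1.98365217e+00 -4.44089210e-16
  8.93698898e-01  1.39981496e+00] [2.10686462e-05 2.14755069e-01 9.76667934e-01 7.95776339e-05]
```

View pics/crop.png

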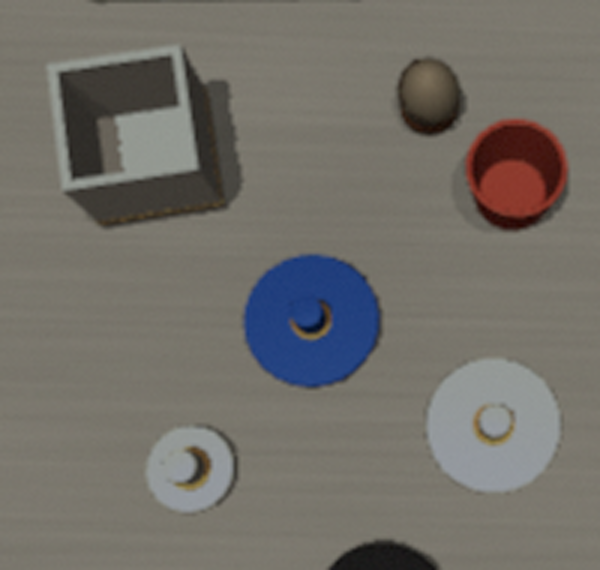

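The crop confirms the large white lid at crop (493,425): white, about 92 mm across by fit, against 58 mm for the small one. Now a tour with the wrist camera to refine the poses.

Run:
```python
from h import *
k=vision.get_calibration("top")
c=unproj([[100+x/3-.33,100+y/3-.33] for x,y in ((49,66),(183,46),(198,167),(70,188))],k,.09); print("sq caddy top corners",c.round(3).tolist(),c.mean(0))
for i,(n,p) in enumerate((("square_caddy_mouth",(.642,.229,.30)),("round_lid_center",(.46,-.011,.25)),("square_lid_center",(.472,-.176,.25)),("round_caddy_mouth",(.631,-.241,.30)))):
    ys=[y for y in (0,np.pi/2,-np.pi/2) if inverse_kinematics(p,down(y)) is not None]
    try: r.move_to(p,down(0))
    except r.PlanningError as e: print(e,ys); continue
    k=vision.get_calibration("wrist"); im=vision.snapshot("wrist"); cv2.imwrite(f"pics/w{i}.png",im[:,:,::-1].copy()); np.save(f"w{i}.npy",k,allow_pickle=True)
    print(n,k["position"].round(3),[(round(d["score"],2),np.round(d["at"],4)) for d in models.mark_of(n,"wrist")],telemetry.current_t(),telemetry.current_joints().round(2) if hasattr(telemetry.current_joints(),'round') else '')
a=np.vstack([np.hstack([cv2.imread(f"pics/w{2*j+i}.png") for i in (0,1)]) for j in (0,1)])
cv2.imwrite("pics/m.png",cv2.resize(a,(800,600)))
```

```text
sq caddy top corners [[0.675, 0.275], [0.691, 0.192], [0.611, 0.178], [0.596, 0.255]] [0.64330822 0.22508617]
square_caddy_mouth [0.725 0.231 0.493] [(0.9, array([0.6424, 0.2285, 0.093 ]))] 2.6917 [0.24 0.41 1.04 0.   1.69 1.81]
round_lid_center [ 0.544 -0.01   0.444] [(0.98, array([ 0.3238, -0.1518,  0.0217])), (0.94, array([0.3354, 0.059 , 0.0193])), (0.73, array([0.529 , 0.1139, 0.0216])), (0.67, array([ 0.4627, -0.0095,  0.0244]))] 3.9583 [-0.17  0.07  1.62  0.    1.45  1.4 ]
square_lid_center [ 0.556 -0.175  0.443] [(0.55, array([ 0.4666, -0.1783,  0.0259]))] 4.7583 [-0.49  0.14  1.54  0.    1.46  1.08]
round_caddy_mouth [ 0.714 -0.239  0.493] [(0.81, array([ 0.6348, -0.2383,  0.1019]))] 5.6083 [-0.47  0.4   1.06  0.    1.68  1.1 ]
```

View pics/m.png

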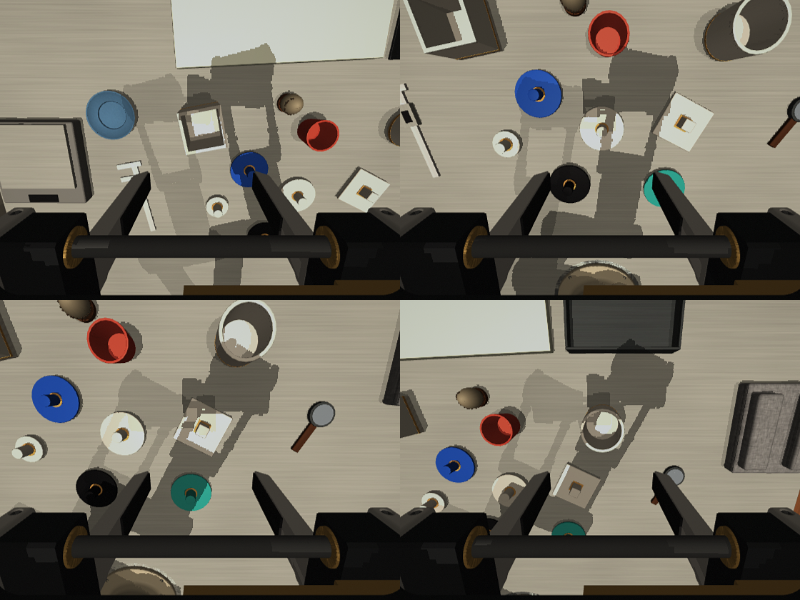

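The wrist views agree with the top fits: square caddy at mosaic (202,128), round lid (602,129), square lid (204,427), round caddy (603,428). Now pick up the square lid.

```bash
cat >> h.py <<'E'
def pick(xy,yaw):
    gripper_to(.05)
    r.move_to([*xy,.12],down(yaw))
    r.move_l([*xy,.042],vel=.12,guard=8)
    p=telemetry.current_ee_pos(); print("grasp z",p[2])
    gripper_to(.0,25)
    print("open",telemetry.current_opening(),"F",telemetry.current_finger_force())
    r.move_l([*xy,.10],vel=.1); r.move_l([*xy,.22],vel=.25)
    print("open",telemetry.current_opening(),"F",telemetry.current_finger_force(),telemetry.current_t())
E
python3 - <<'E'
from h import *
L=np.radians(-28.1); C=np.radians(11.5)
best=None
for a in range(-2,3):
  for b in (-1,0):
    g=L+a*np.pi/2; pl=g+(C-L)+b*np.pi/2
    q1=inverse_kinematics([.471,-.176,.042],down(g)); q2=inverse_kinematics([.6425,.2285,.13],down(pl))
    if q1 is None or q2 is None: continue
    m=max(abs(q1[5]),abs(q2[5])); print(a,b,q1[5].round(2),q2[5].round(2))
    if best is None or m<best[0]: best=(m,g,pl)
print(best)
np.save("sq.npy",best)
pick((.471,-.176),best[1])
im=vision.snapshot("top"); 
im2=vision.snapshot("scene"); cv2.imwrite("pics/held.png",np.hstack([im[120:330,250:450],im2[100:310,120:320]])[:,:,::-1].copy())
print([(d["score"],d["at"]) for c in ("scene","top") for d in models.mark_of("square_lid_center",c)],telemetry.current_ee_pos())
E
```

```text
-2 -1 -1.58 0.04
-2 0 -1.58 -1.53
0 0 1.57 1.61
1 -1 -0.01 1.61
1 0 -0.01 0.04
2 -1 -1.58 0.04
2 0 -1.58 -1.53
(np.float64(0.03903181090130703), np.float64(1.0803588069844898), np.float64(1.7715091907742444))
grasp z 0.04252603098694236
open 0.0006281309842065226 F 0.0
open 0.00024876261638706967 F 0.0 10.5
[(0.69, [0.4726, -0.1756, 0.0236]), (0.93, [0.4694, -0.1783, 0.0291]), (0.56, [0.6396, 0.226, 0.0885])] [ 0.46988245 -0.17545241  0.21792315]
```

View pics/held.png

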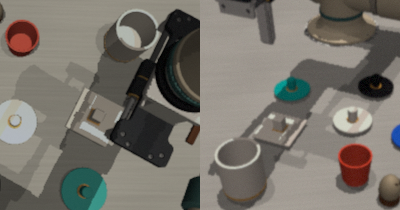

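The grasp missed: the fingers closed fully while the lid stayed at crop (97,115) in the top view. I'll compare where the calibration puts the fingertips with where they appear.

Run:
```python
from h import *
out=[]
p=np.array(telemetry.current_ee_pos()); q=telemetry.current_tool_rot(); T=R.from_quat([q[1],q[2],q[3],q[0]]).as_matrix()
print(p,T.round(3).tolist(),r.nose_length,telemetry.current_opening(), telemetry.current_joints())
for c in ("top","scene","wrist"):
    k=vision.get_calibration(c); im=vision.snapshot(c)[:,:,::-1].copy()
    pts=[p,p+T@[0,0,r.nose_length],[.471,-.176,.044],[.471,-.176,.014]]
    uv=proj(pts,k); print(c,uv.round(),k["position"])
    for (u,v),col in zip(uv,((0,0,255),(0,255,255),(0,255,0),(255,0,0))): cv2.circle(im,(int(u),int(v)),3,col,1)
    u,v=uv[1].astype(int); u=np.clip(u,110,450); v=np.clip(v,100,320)
    out.append(cv2.resize(im[v-100:v+100,u-110:u+110],None,fx=1.8,fy=1.8,interpolation=2))
out.append(cv2.resize(im,(396,360)))
cv2.imwrite("pics/dbg.png",cv2.resize(np.vstack([np.hstack(out[:2]),np.hstack(out[2:])]),(792,600)))
```

```text
[ 0.46988245 -0.17545241  0.21792315] [[0.471, 0.882, -0.004], [0.882, -0.471, 0.002], [-0.0, -0.004, -1.0]] 0.025 0.0004570365030788922 [-4.96144068e-01  1.52828487e-01  1.60464812e+00 -3.83851944e-05
  1.38829522e+00 -5.64583467e-03]
top [[376. 224.]
 [371. 227.]
 [348. 236.]
 [345. 238.]] [0.38634692 0.01481181 0.79452398]
scene [[190. 149.]
 [191. 160.]
 [199. 217.]
 [200. 227.]] [ 1.24463543 -0.08526813  0.68211378]
wrist [[281. 245.]
 [281. 232.]
 [283. 190.]
 [283. 185.]] [ 0.50996492 -0.10137843  0.41188627]
```

View pics/dbg.png

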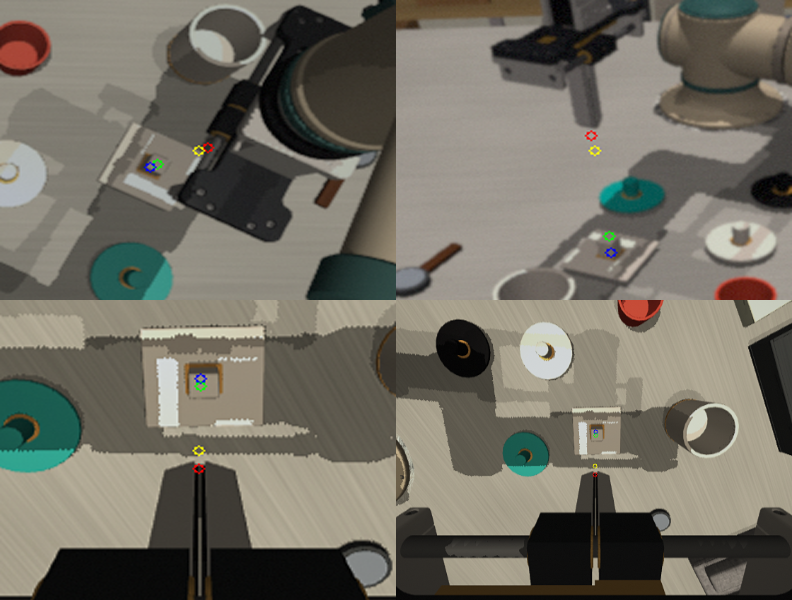

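Scene and wrist views both show the real fingertips about 40 mm higher than the model's (yellow ring at (594,150), actual tip at about (588,125)). So the fingers closed above the knob. I'll find the true finger length by descending under guard onto the lid's plate.

Run:
```python
from h import *
m,g,pl=np.load("sq.npy"); xy=(.471,-.176)
gripper_to(.06)
r.move_l([*xy,.06],vel=.2)
try: h=r.move_l([*xy,-.02],vel=.035,guard=4)
except r.PlanningError as e: print(e); h=None
p=telemetry.current_ee_pos(); print(h,p,telemetry.current_wrist_force(),telemetry.current_t())
if h:
    r.move_l([*xy,p[2]+.004],vel=.05)
    gripper_to(.0,25)
    print(telemetry.current_opening(),telemetry.current_finger_force(),telemetry.current_t())
im=vision.snapshot("scene")[100:310,90:370,::-1]
cv2.imwrite("pics/dbg2.png",cv2.resize(im,None,fx=2.5,fy=2.5,interpolation=2))
```

```text
True [ 0.47094342 -0.17597924  0.00084941] [-1.21820644  0.67687758  5.31119929] 14.3667
0.02145669330135108 24.983817636966705 15.2917
```

View pics/dbg2.png

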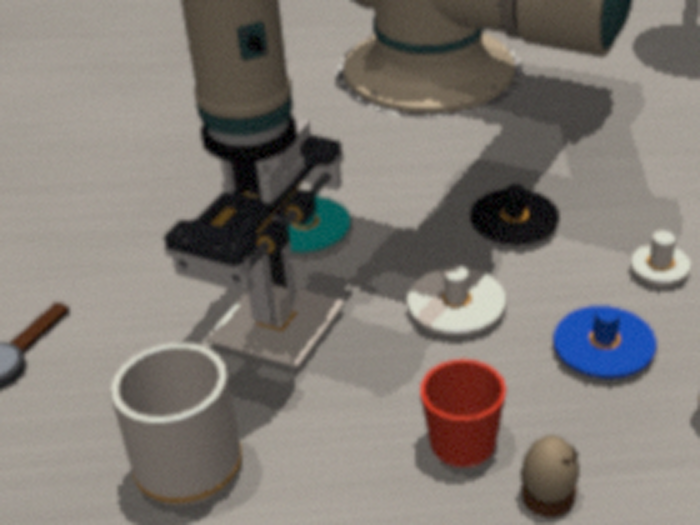

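The knob is gripped (21.5 mm, 25 N). Contact came at TCP z = 0.001 against a plate top at 0.014, so the fingertips really lie 13 mm behind the TCP. All heights will be relative to that. Now place the square lid.

```bash
cat >> h.py <<'E'
def place(xy,yaw,rise,gz):
    """gz: TCP z at the grasp; rise: seated lid height above where it lay"""
    r.move_to([*xy,gz+rise+.07],down(yaw))
    print("carry",telemetry.current_opening(),telemetry.current_finger_force(),telemetry.current_t())
    r.move_l([*xy,gz+rise+.015],vel=.12)
    h=r.move_l([*xy,gz+rise-.006],vel=.025,guard=3)
    p=np.array(telemetry.current_ee_pos()); print("down",h,"above seat mm",(p[2]-gz-rise)*1000,p,telemetry.current_wrist_force(),telemetry.current_t())
    return h,p
E
python3 - <<'E'
from h import *
m,g,pl=np.load("sq.npy"); gz=telemetry.current_ee_pos()[2]; print("gz",gz)
p=telemetry.current_ee_pos()
r.move_l([p[0],p[1],gz+.05],vel=.08); r.move_l([p[0],p[1],gz+.15],vel=.2)
print(telemetry.current_opening(),telemetry.current_finger_force())
place((.6425,.2285),pl,.082,gz)
vision.snapshot("scene"); 
print([(d["score"],d["at"]) for n in ("square_lid_center","square_caddy_mouth") for d in models.mark_of(n,"scene")])
im=vision.snapshot("scene")[120:310,310:500,::-1]; im2=vision.snapshot("top")[60:250,60:250,::-1]
cv2.imwrite("pics/pl.png",cv2.resize(np.hstack([im,im2]),None,fx=2.1,fy=2.1,interpolation=2))
E
```

```text
gz 0.004842134487561232
0.0218347739086939 24.983439445495605
carry 0.021891439197382925 24.98350739479065 18.3833
down True above seat mm -0.15654546211164855 [0.64238281 0.22855667 0.08668559] [ 0.080347   -0.41831334  3.34951474] 19.6083
[(0.84, [0.6416, 0.2273, 0.1064])]
```

View pics/pl.png

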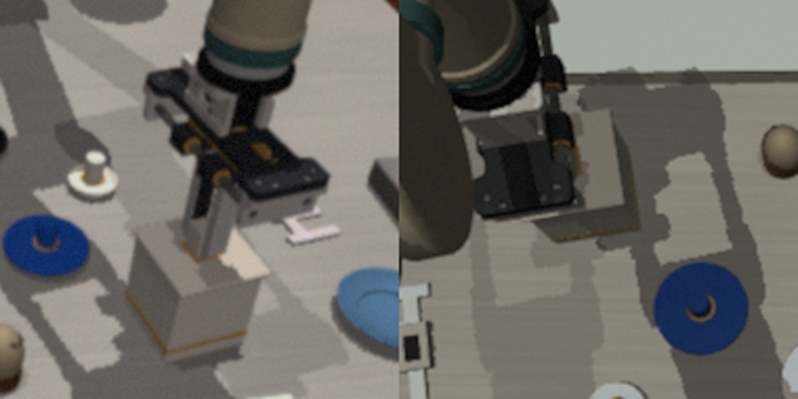

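The square lid is down and seated within 0.2 mm of the expected height. It is in line with its caddy, at left-panel (200,255). Release it and do the round lid.

Run:
```python
from h import *
p=telemetry.current_ee_pos(); gripper_to(.05); r.move_l([p[0],p[1],.19],vel=.15)
xy=(.460,-.0105)
r.move_to([*xy,.08],down(1.4)); r.move_l([*xy,.03],vel=.15)
h=r.move_l([*xy,-.01],vel=.035,guard=4); z=telemetry.current_ee_pos()[2]; print(h,z,telemetry.current_t())
assert h and -.004<z<.006
r.move_l([*xy,z+.004],vel=.05); gripper_to(0,25)
o=telemetry.current_opening(); print(o,telemetry.current_finger_force()); assert .018<o<.026
gz=telemetry.current_ee_pos()[2]
r.move_l([*xy,gz+.05],vel=.08); r.move_l([*xy,gz+.16],vel=.2)
place((.631,-.240),1.2,.092,gz)
im=vision.snapshot("scene")[150:340,60:250,::-1]; im2=vision.snapshot("top")[60:250,290:480,::-1]
cv2.imwrite("pics/pl2.png",cv2.resize(np.hstack([im,im2]),None,fx=2.1,fy=2.1,interpolation=2))
```

```text
True 0.0008476693063233162 23.8417
0.021979981056209793 24.998942613601685
carry 0.02116530097700348 24.998888969421387 27.225
down True above seat mm -0.4032112174579272 [ 0.63091956 -0.24002328  0.09635027] [ 0.2911695  -0.33333145  3.57032484] 28.45
```

View pics/pl2.png

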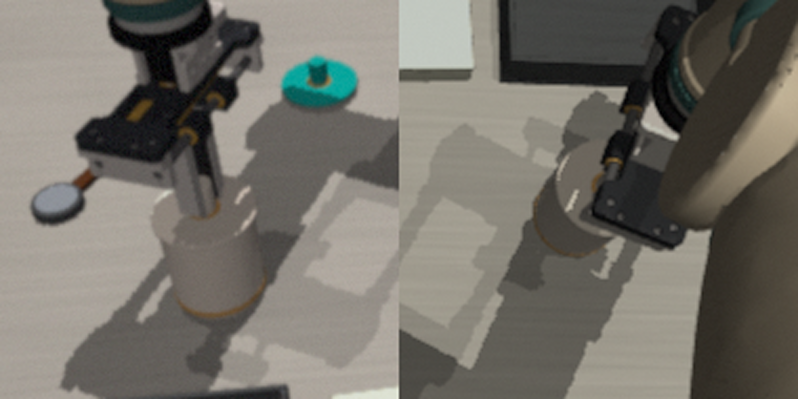

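The round lid is seated, height within 0.4 mm, on its caddy at left-panel (205,205). Release, retreat and check both.

Run:
```python
from h import *
p=telemetry.current_ee_pos(); gripper_to(.05); r.move_l([p[0],p[1],.2],vel=.15)
r.move_to([.35,0,.28],down(1.4)); r.hold(.3)
k=vision.get_calibration("top"); s=vision.snapshot("scene"); t=vision.snapshot("top")
for c in ("scene","top"):
  for n in ("round_lid_center","square_lid_center","round_caddy_mouth","square_caddy_mouth"): print(c,n,[(round(d["score"],2),np.round(d["at"],3)) for d in models.mark_of(n,c)])
for n,z in (("square_lid_center",.096),("round_lid_center",.106)):
  for d in models.regions_of(n,"top"): print(n,cv2.minAreaRect(rect(d["pixels"],k,z).astype(np.float32)*1000))
f=lambda i:cv2.resize(i[:,:,::-1],(399,300),interpolation=2)
z=lambda i:cv2.resize(i,(399,300),interpolation=2)
S=s[:,:,::-1];T=t[:,:,::-1]
cv2.imwrite("pics/end.png",np.vstack([np.hstack([z(S[180:330,340:490]),z(S[180:330,80:230])]),np.hstack([z(T[70:220,70:220]),z(T[80:230,310:460])])]))
print(telemetry.current_t())
```

```text
scene round_lid_center [(0.82, array([ 0.631, -0.238,  0.113])), (0.76, array([ 0.322, -0.148,  0.023])), (0.74, array([0.333, 0.064, 0.022])), (0.71, array([0.534, 0.11 , 0.019]))]
scene square_lid_center [(0.69, array([0.639, 0.228, 0.105]))]
scene round_caddy_mouth []
scene square_caddy_mouth []
top round_lid_center [(0.85, array([ 0.629, -0.239,  0.119])), (0.79, array([0.533, 0.119, 0.021]))]
top square_lid_center [(0.83, array([0.64 , 0.227, 0.11 ]))]
top round_caddy_mouth []
top square_caddy_mouth []
square_lid_center ((641.3339233398438, 226.88841247558594), (94.16648864746094, 95.71786499023438), 12.177206993103027)
round_lid_center ((628.9713134765625, -240.0932159423828), (90.85107421875, 89.02134704589844), 1.4788609743118286)
round_lid_center ((512.9044799804688, 100.55158996582031), (78.6868667602539, 78.64092254638672), 1.8417538404464722)
32.3417
```

View pics/end.png

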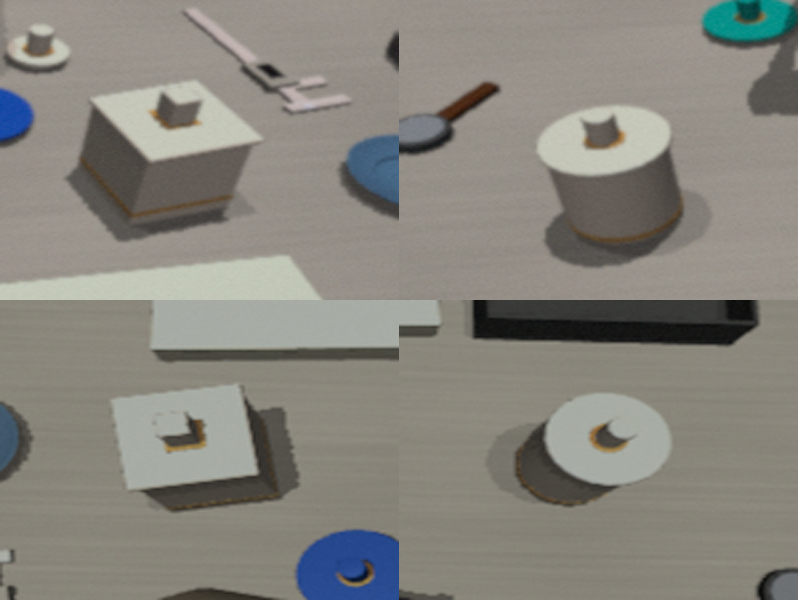

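Both lids sit level and seated on their own caddies, the square one in line, and the caddies are upright.

```bash
python3 -c "
from plant import r
print(r.sign_off())"
```

```text
the job is handed in; nothing more can be done
None
```

The job is handed in at about 32 s of the 54 s: both lids are seated level on their own caddies with the square one in line, after one missed grasp because the fingertips sat about 38 mm higher than specified.

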